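# Tare the pulp scale through its splash shutter

## Robot

A 6-joint arm with a two-finger parallel gripper is mounted at the origin on the work surface. World frame = base frame: x ahead of the robot, y to its left, z up, the work surface at z = 0. Lengths are in m, angles in degrees, forces in N, time in s.
With the tool pointing down it reaches from about 0.25 to 0.725 m from the base axis. Payload 9.7 kg.
Tool frame: the origin (TCP) lies midway between the tips of the shut fingers; the grasp point (between the pads) lies 19 mm behind it; z points along the fingers, x is the direction in which the jaws open and shut, and the axes are right-handed (so a half turn about z gives the same grasp; the last joint's range is limited). The gripper opens to 85 mm and grips with 20 to 120 N. Pads are 22 mm wide; open, the fingers measure 114 mm over their backs; the gripper's body (76 mm by 85 mm) begins 54 mm behind the grasp point. The pads swing forward as they close: fully open they stand 13 mm farther back than shut.
Start: joints at [68.297, 4.979, 10.078, 95.1, 0, 90], TCP at [0.203, 0.511, 0.231] pointing down, gripper open.
Joint ranges: [-179.16, 179.16], [-48.56, 103.87], [-65.8, 70.77], [-126.05, 130.52], [-82.76, 87.17], [-180, 180]. Speed limits (degrees/s): [127.2, 127.2, 147.25, 180, 180, 180].

## Interface

Orientations are given as [roll, pitch, yaw] about the fixed x, y, z axes, in that order (R = Rz(yaw) Ry(pitch) Rx(roll)).
In Python, from workcell import bot, optics gives the robot as it stands.
- The arm moves only by the shell command python3 -m creep 'ROWS' [FORCE]. ROWS is JSON, a list of rows, each a list of 7 numbers: the shift along the tool's x, y, z in m, then the turn, a rotation vector about the tool's x, y, z in rad, then the opening, from 0 (shut) to 1 (fully open). A call has 1 to 8 rows; each row is the pose to reach, as a shift and turn from the pose commanded when the call began, along the tool's axes at that moment; what a row does not reach only later rows make up. A row lasts 1/10 s, in which the tool goes at most 50 mm and 8.59 degrees, less where a joint would pass 70% of its speed; a pose out of reach is approached as far as the arm can. A call with a gripper value outside its range is refused whole. The fingers move at their own pace and stop on an object; FORCE is the grip in N (left out, the last holds). Time passes only in rows, so rows that repeat a pose let the fingers close. It gives the time, the measured TCP pose, the force and the opening at its end, in the units of the state.
- bot.get_obs(): the state, without advancing time (a new reading comes with each control period).
- optics.camera(name): name is "scene" or "side" or "wrist"; returns the picture (400x640x3 uint8, red, green, blue); there is no depth.
- optics.camera_params(name): a dict with "camera_matrix" (3x3 intrinsics, pixels), "R" (3x3) and "t" (3): a world point X has camera coordinates R X + t; the wrist camera has in their place "mount" (4x4, takes a point from camera to tool coordinates, whose origin is the TCP and whose axes are the tool frame's). Camera axes: x right, y down, z forward; pixel columns grow to the right and rows downward; lengths in m; the calibration is good to about 2 mm. A picture is of the moment at which its call begins: read the wrist's pose just before it. camera_params takes no time and is no camera call.
- bot.job_done(): hands the job in, once; it reports no verdict.
The state is a dict: "time": time; "q": joint angles; "qd": joint speeds; "joint_efforts": joint torques, N m; "ee_pos": TCP position; "tcp_rot": TCP orientation; "wrist_force": force on the tool from outside, world axes, zero at the start; "torque": the same for the moment, N m; "opening": finger opening in m.
Only numpy, scipy, OpenCV 4.12 (cv2) and the standard library are available. Lean on these libraries where they do the work, as an engineer would, in place of code of your own. Each camera call takes 0.05 s, during which the arm holds its last target.

## Task

Zero the paper workshop's bench scale with the empty bowl on it: with the fingertips push the clear splash shutter fully open towards the pan, reach into the well of the red tare key and press the key all the way down for about half a second, then let it come up and push the shutter fully closed again. Only push against the sides of the shutter's black ribs, never pinch or squeeze them, do not press the blue on/off key, and leave the bowl and everything else where it stands.

Things in the scene. Friction and masses are not known exactly. Their poses are not given: they have to be found in the camera images.
- scale: white bench scale fixed to the table, 360 x 230 mm. Origin on the table; its x runs from the key deck (robot's side) to the pan, y left, z up. Deck: x -170 to -20 mm, top at z 62 mm. Two wells 46 mm across, centres x -105, y +36 and -36 mm: red key in one, blue in the other, either order. 7 mm high guide rails along x at y +70 and -70 mm
- shutter (a joint): slide of the clear shutter over the wells, m: 0 = closed, both wells covered (may start some mm ajar); 0.060 = open, moved along the scale's +x to the pan, wells clear. Drags with about 2 N, stays where left, hard stops at both ends. Plate 60 mm (x) by 132 mm (y), 4 mm thick, top 66.5 mm above the table; cannot be lifted off
- rib_near (a point): black rib on the shutter, robot's side: 6 mm thick (scale's x), 44 mm long (scale's y), 18 mm high. The point: centre of its underside, on top of the shutter plate; axes as the scale's. Push its outer face (3 mm from the point towards the robot) to open the shutter
- rib_far (a point): second, equal black rib, 18 mm behind the first on the pan's side (12 mm gap, too narrow for a finger). The point: centre of its underside. Push its outer face (3 mm from the point towards the pan) to close the shutter. With the shutter open 53 mm lie between this face and the rim of the pan
- pan_mid (a point): centre of the top of the round steel weighing pan, 160 mm across, 70 mm above the table, fixed to the scale at its x = 100 mm; the bowl stands on it
- tare_top (a point): centre of the top of the red tare key, a round cap 28 mm across at the bottom of its well, 18 mm below the deck when not pressed; the well is 46 mm across. It goes straight down
- tare (a joint): how far the red tare key is pressed, m: 0 = up, 0.006 = fully down. Spring: starts to move at about 1.5 N, fully down at about 5 N, comes back up when released
- power_top (a point): centre of the top of the blue on/off key in the other well; same size, same depth
- power (a joint): how far the blue on/off key is pressed, m: 0 = up, 0.006 = fully down
- bowl_mid (a point): white ceramic bowl standing on the scale's steel pan, 110 mm across the rim, 45 mm tall; the point is on its axis 22 mm above its underside. A bystander: leave it where it is
- weight_center (a point): small brass weight, 26 mm across, 28 mm tall, standing on the white deck of the scale to the left (+y) of the shutter; the point is its centre. A bystander
- bottle_mid (a point): amber bottle, 64 mm across, 150 mm tall, standing on the table; the point is its centre, half-way up. A bystander
- jar_mid (a point): glass jar with steel lid, 72 mm across, 90 mm tall, on the table; the point is its centre. A bystander
- mug_mid (a point): blue mug, 76 mm across, 90 mm tall, on the table; the point is its centre. A bystander
- block_mid (a point): wooden pressing block, 90 x 50 x 35 mm, lying on the table; the point is its centre. A bystander
- brush_grip (a point): hand brush lying on the table; the point is in its handle. A bystander

How it is judged (in metres and radians):
On the way, in this order (a step that is already met when the one before it is completed fails the run):
1. the shutter is pushed open (at least 53 of its 60 mm) (value of joint shutter above 0.053 m), for 0.1 s.
2. with the shutter open the red tare key is pressed down (at least 4.5 of its 6 mm) and held for 0.2 s (value of joint tare above 0.0045 m and value of joint shutter above 0.045 m), for 0.2 s.
At the end, for the whole second after the job is handed in: The shutter is closed to within 4 mm, both keys are up again (within 1.5 mm), and the bowl, the brass weight and the other loose things are within 15 mm of where they started (value of joint shutter below 0.004 m and value of joint each of tare, power below 0.0015 m and distance of each of bowl_mid, weight_center, bottle_mid, jar_mid, mug_mid, block_mid, brush_grip from where it was at the start of the episode below 0.015 m); the robot touches nothing.
It fails at once if the blue on/off key is pressed (more than 2.5 mm) (value of joint power above 0.0025 m).
It fails at once if the shutter's ribs are pinched or squeezed (both ribs carry finger force at once, over 1.5 N each) (contact force between the fingers and shutter_c1 above 1.5 N and contact force between the fingers and shutter_c2 above 1.5 N).
It fails at once if the bowl or the brass weight on the scale is moved or lifted (more than 15 mm) (distance of any of bowl_mid, weight_center from where it was at the start of the episode above 0.015 m).
It fails at once if a loose thing on the table (bottle, jar, mug, block, brush) is moved or lifted (more than 15 mm) (distance of any of bottle_mid, jar_mid, mug_mid, block_mid, brush_grip from where it was at the start of the episode above 0.015 m).
It also fails if it takes over 51 s, if anything falls off the work surface, if the arm or the gripper's body presses on something with over 40 N, if the wrist force passes 120 N, or if a joint passes its speed limit or range.

## Working session

There is one attempt and no reset: what is moved stays moved. The work goes in short steps, Python scripts to look and compute and a shell command to move; the robot and the scene stay as the last step left them, time stands still between calls to the robot, and variables do not carry over. Pictures are saved under pics/ and viewed, and the job is handed in when it is done.

```bash
ls; mkdir -p pics
python3 - <<'E'
from workcell import bot, optics
import cv2, numpy as np
print(bot.get_obs())
for n in ["scene","side","wrist"]:
    p=optics.camera_params(n); print(n,{k:np.round(v,4).tolist() for k,v in p.items()})
    cv2.imwrite(f"pics/{n}0.png",optics.camera(n)[:,:,::-1])
E
```

```text
pics
{'time': 0.0, 'q': array([ 6.82960483e+01,  5.00917498e+00,  1.00329098e+01,  9.50986480e+01,
       -4.64114863e-04,  9.00026266e+01]), 'qd': array([-0.03553641,  0.10256941,  0.02064842, -0.1133039 ,  0.04008222,
        0.0975522 ]), 'joint_efforts': array([ 1.12451045e-03, -5.20376801e+01,  4.64816129e+01,  1.58800028e-02,
        1.51127665e-05, -1.32329927e-05]), 'ee_pos': array([0.20331144, 0.5107903 , 0.2305877 ]), 'tcp_rot': array([1.79999532e+02, 7.49131658e-02, 6.82934217e+01]), 'wrist_force': array([ 0.05245363, -1.0028029 , -0.07030693]), 'torque': array([-0.04969748, -0.03378913, -0.01205122]), 'opening': 0.08524293548019897}
scene {'camera_matrix': [[493.1252, 0.0, 314.6729], [0.0, 493.1252, 201.0853], [0.0, 0.0, 1.0]], 'R': [[0.2278, 0.9737, 0.0093], [0.5659, -0.1246, -0.815], [-0.7924, 0.1909, -0.5794]], 't': [-0.1067, -0.2803, 1.883]}
side {'camera_matrix': [[436.862, 0.0, 319.2759], [0.0, 436.862, 207.1954], [0.0, 0.0, 1.0]], 'R': [[-0.9946, -0.1035, -0.0046], [-0.05, 0.5185, -0.8536], [0.0908, -0.8488, -0.5209]], 't': [0.5881, 0.1033, 1.1056]}
wrist {'camera_matrix': [[345.567, 0.0, 319.6378], [0.0, 345.567, 203.2537], [0.0, 0.0, 1.0]], 'mount': [[1.0, -0.0002, 0.0008, 0.0005], [-0.0001, 0.9574, 0.2888, -0.0733], [-0.0009, -0.2888, 0.9574, -0.1414], [0.0, 0.0, 0.0, 1.0]]}
```

View pics/scene0.png

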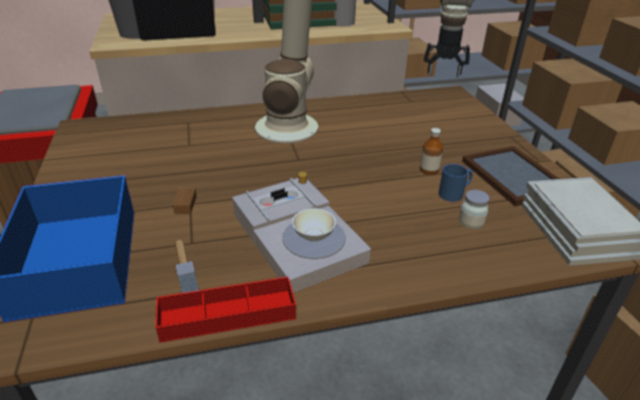

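View pics/side0.png

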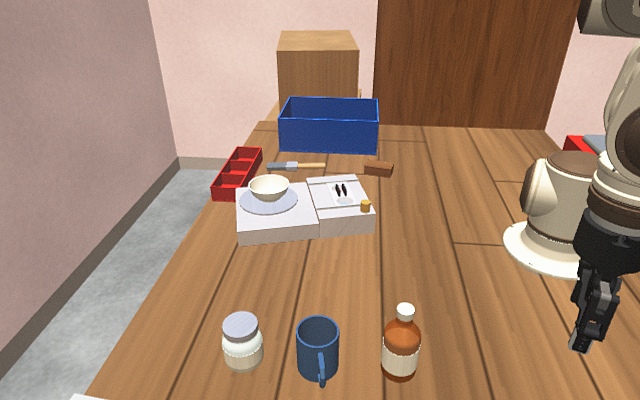

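View pics/wrist0.png

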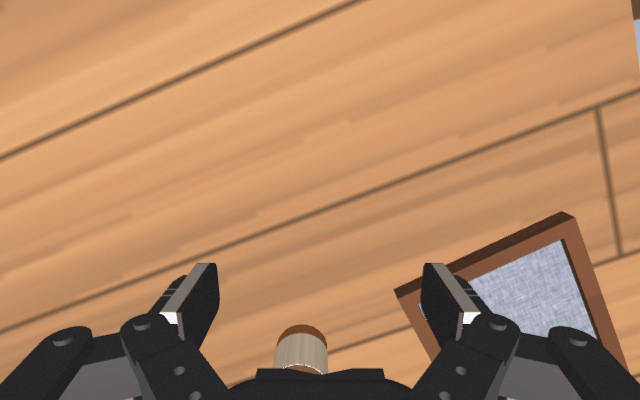

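Run:
```python
import cv2, numpy as np
a=cv2.imread('pics/scene0.png')[160:290,225:380]; b=cv2.imread('pics/side0.png')[165:250,225:385]
cv2.imwrite('pics/c1.png',cv2.resize(a,None,fx=4.5,fy=4.5,interpolation=cv2.INTER_CUBIC))
cv2.imwrite('pics/c2.png',cv2.resize(b,None,fx=5,fy=5,interpolation=cv2.INTER_CUBIC))
```

```text
(no output)
```

View pics/c1.png

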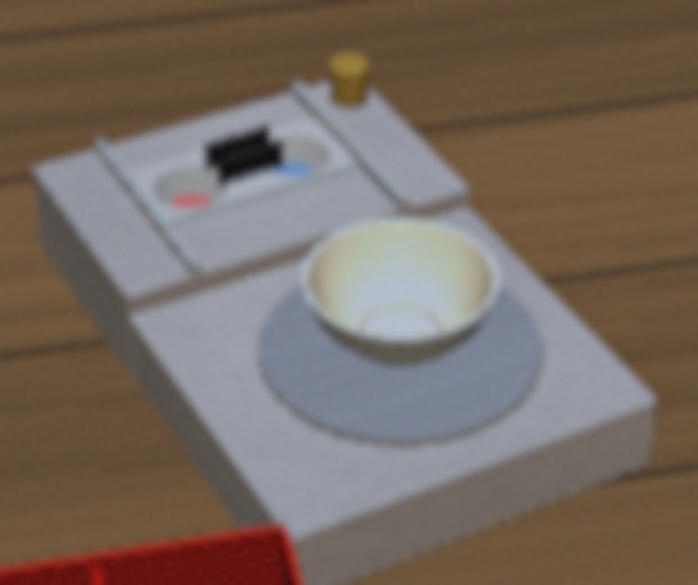

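View pics/c2.png

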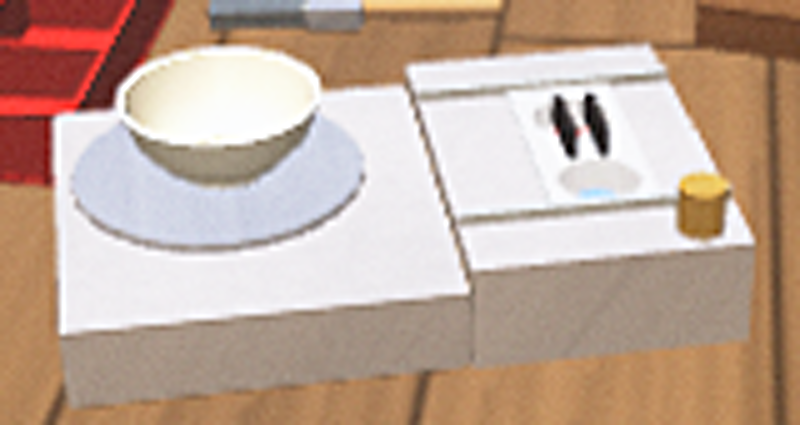

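```bash
cat > h.py <<'E'
import numpy as np
from workcell import bot, optics
def ray(n,uv,z,pose=None):
    p=optics.camera_params(n); K=np.array(p["camera_matrix"])
    d=np.linalg.solve(K,[uv[0],uv[1],1.])
    if n=="wrist":
        from scipy.spatial.transform import Rotation as Ro
        M=np.array(p["mount"]); T=np.eye(4);T[:3,:3]=Ro.from_euler('xyz',pose[1],degrees=True).as_matrix();T[:3,3]=pose[0]
        M=T@M; o=M[:3,3]; d=M[:3,:3]@d
    else:
        R=np.array(p["R"]);t=np.array(p["t"]); o=-R.T@t; d=R.T@d
    return o+d*(z-o[2])/d[2]
E
python3 - <<'E'
from h import *
A=lambda c:(225+c[0]/4.5,160+c[1]/4.5); B=lambda c:(225+c[0]/5,165+c[1]/5)
for k,a,b in [("near-y",(33,168),(650,45)),("near+y",(375,88),(752,240)),("far-y",(130,300),(405,65)),("far+y",(468,190),(470,270))]:
    print(k,ray("scene",A(a),.062).round(4),ray("side",B(b),.062).round(4))
E
```

```text
near-y [ 0.511  -0.2497  0.062 ] [ 0.5073 -0.2424  0.062 ]
near+y [ 0.4667 -0.0196  0.062 ] [ 0.447 -0.025  0.062]
far-y [ 0.657  -0.2076  0.062 ] [ 0.652  -0.2024  0.062 ]
far+y [0.5928 0.0115 0.062 ] [0.5899 0.0177 0.062 ]
```

```bash
python3 -m creep '[[-0.05,0.05,0,0,0,-0.07,0],[-0.08,0.08,0,0,0,-0.14,0],[-0.11,0.11,0,0,0,-0.21,0],[-0.14,0.14,0,0,0,-0.28,0],[-0.175,0.175,0,0,0,-0.35,0],[-0.21,0.21,0,0,0,-0.42,0],[-0.245,0.245,0,0,0,-0.5,0],[-0.28,0.28,0,0,0,-0.58,0]]'
```

```text
time: 0.95
ee_pos: [0.3602, 0.1454, 0.2313]
tcp_rot: [180.0, -0.0, 101.7]
wrist_force: [1.2, 0.5, -0.8]
opening: 0.0
```

```bash
python3 -m creep '[[-0.045,0.01,-0.01,0,0,-0.03,0],[-0.09,0.02,-0.02,0,0,-0.06,0],[-0.135,0.03,-0.02,0,0,-0.06,0],[-0.18,0.04,-0.02,0,0,-0.06,0],[-0.225,0.05,-0.02,0,0,-0.06,0],[-0.27,0.06,-0.02,0,0,-0.06,0],[-0.3,0.061,-0.02,0,0,-0.06,0],[-0.3,0.061,-0.02,0,0,-0.06,0]]'
python3 - <<'E'
from h import *
import cv2
o=bot.get_obs(); im=optics.camera("wrist"); cv2.imwrite("pics/w1.png",im[:,:,::-1])
print(o['time'],o['ee_pos'],o['tcp_rot'],o['q'],o['wrist_force'])
np.savez('w1.npz',p=o['ee_pos'],r=o['tcp_rot'])
E
```

```text
time: 1.75
ee_pos: [0.4801, -0.1375, 0.2501]
tcp_rot: [-179.9, -0.0, 104.8]
wrist_force: [-0.3, 1.4, 0.7]
opening: -0.0001
1.75 [ 0.48008773 -0.13747225  0.25010093] [-1.79904108e+02 -1.98839811e-02  1.04756909e+02] [-1.59607702e+01 -1.41650240e+00  5.62524591e+00  9.71343434e+01
 -3.18884981e-02 -3.07176701e+01] [-0.31251354  1.41711602  0.7435026 ]
```

View pics/w1.png

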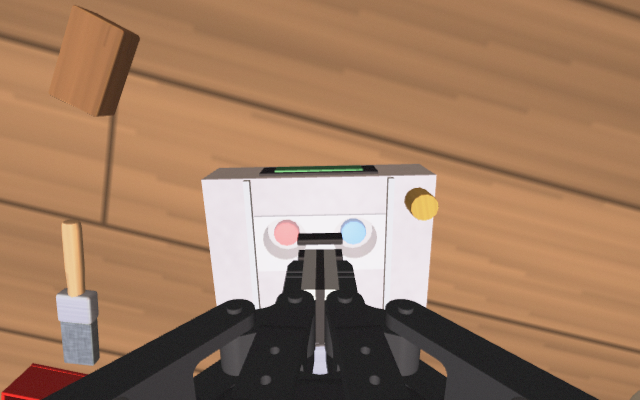

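Run:
```python
from h import *
import cv2
d=np.load('w1.npz'); P=(d['p'],d['r'])
im=cv2.imread('pics/w1.png'); hsv=cv2.cvtColor(im,cv2.COLOR_BGR2HSV)
roi=np.zeros(im.shape[:2],np.uint8); roi[210:255,255:385]=1
pts={}
for n,lo,hi in [('red',(0,60,120),(12,255,255)),('red2',(168,60,120),(180,255,255)),('blue',(95,60,120),(115,255,255))]:
    m=cv2.inRange(hsv,lo,hi)*roi
    ys,xs=np.nonzero(m); 
    if len(xs)>20:
        c,r=cv2.minEnclosingCircle(np.c_[xs,ys].astype(np.float32)); print(n,len(xs),c,r,ray("wrist",c,.044,P).round(4))
for k,uv in [('NL',(204,180)),('NR',(435,175)),('railL',(247,181)),('railR',(388,178))]: print(k,ray("wrist",uv,.062,P).round(4))
cv2.imwrite('pics/w1c.png',cv2.resize(im[150:300,190:450],None,fx=3,fy=3,interpolation=cv2.INTER_CUBIC))
# ribs in fixed cams
for n in ['scene','side']:
    g=cv2.imread(f'pics/{n}0.png'); a=(270,195) if n=='scene' else (330,180)
    b=g[a[1]-15:a[1]+20,a[0]-10:a[0]+35] if n=='scene' else g[175:205,325:355]
    cv2.imwrite(f'pics/rib_{n}.png',cv2.resize(b,None,fx=14,fy=14,interpolation=cv2.INTER_CUBIC))
```

```text
red 350 (286.0527648925781, 233.95729064941406) 12.052936553955078 [ 0.5531 -0.1551  0.044 ]
red2 109 (286.4260559082031, 233.13343811035156) 12.607954025268555 [ 0.5521 -0.155   0.044 ]
blue 116 (353.0, 232.0) 12.530064582824707 [ 0.5326 -0.0859  0.044 ]
NL [ 0.511  -0.2454  0.062 ]
NR [ 0.449  -0.0291  0.062 ]
railL [ 0.5013 -0.2047  0.062 ]
railR [ 0.4634 -0.0724  0.062 ]
```

View pics/w1c.png

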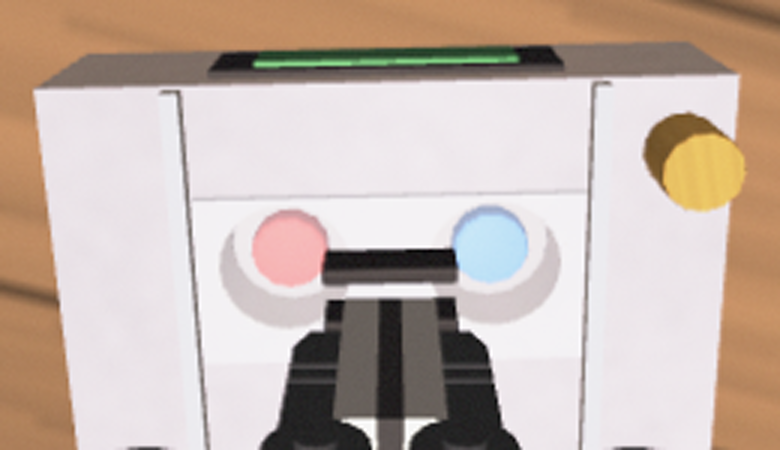

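View pics/rib_side.png

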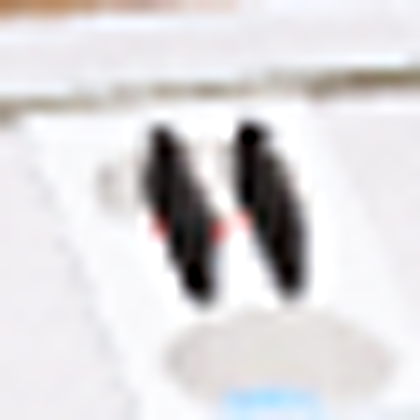

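Run:
```python
from h import *
d=np.load('w1.npz'); P=(d['p'],d['r'])
a=np.radians(16.1); ex=np.array([np.cos(a),np.sin(a)]); ey=np.array([-ex[1],ex[0]])
O=np.array([.5428,-.1203])+.105*ex; print("O",O)
f=lambda X:((X[:2]-O)@ex, (X[:2]-O)@ey)
for k,uv,z in [('ribNtop L',(298,233.3),.0845),('ribN top R',(342,233.3),.0845),('rib base?',(320,244.5),.0665),('plateL',(254.5,216.5),.0665),('plateR',(385,214),.0665),('nearL',(204,180),.062),('nearR',(435,175),.062),('weight top',(190+703/3,150+172/3),.090)]:
    print(k,np.round(f(ray("wrist",uv,z,P)),4))
print('tcp',f(d['p']))
```

```text
O [ 0.64368181 -0.09118196]
ribNtop L [-0.1212 -0.0204]
ribN top R [-0.1202  0.0216]
rib base? [-0.1013  0.0002]
plateL [-0.133  -0.0642]
plateR [-0.1325  0.0654]
nearL [-0.1702 -0.1114]
nearR [-0.1699  0.1136]
weight top [-0.1461  0.0966]
tcp (np.float64(-0.17001475954292053), np.float64(0.0008922901152318627))
```

```bash
python3 -m creep '[[0,0.005,0.035,0,0,-0.023,0],[0,0.01,0.07,0,0,-0.023,0],[0,0.015,0.105,0,0,-0.023,0],[0,0.015,0.135,0,0,-0.023,0],[0,0.015,0.16,0,0,-0.023,0],[0,0.015,0.176,0,0,-0.023,0],[0,0.015,0.176,0,0,-0.023,0]]'
python3 - <<'E'
from h import *
import cv2
o=bot.get_obs(); 
for n in ['side']: cv2.imwrite(f"pics/{n}2.png",cv2.resize(optics.camera(n)[140:260,220:400,::-1],None,fx=4,fy=4,interpolation=cv2.INTER_CUBIC))
print(o['time'],o['ee_pos'],o['tcp_rot'],o['wrist_force'])
E
```

```text
time: 2.5
ee_pos: [0.4926, -0.1291, 0.0731]
tcp_rot: [-179.8, -0.1, 106.4]
wrist_force: [-0.9, 0.3, 0.6]
opening: -0.0005
2.5 [ 0.49264939 -0.12910001  0.07313296] [-1.79817668e+02 -1.25058369e-01  1.06351754e+02] [-0.86262005  0.32101615  0.61155674]
```

View pics/side2.png

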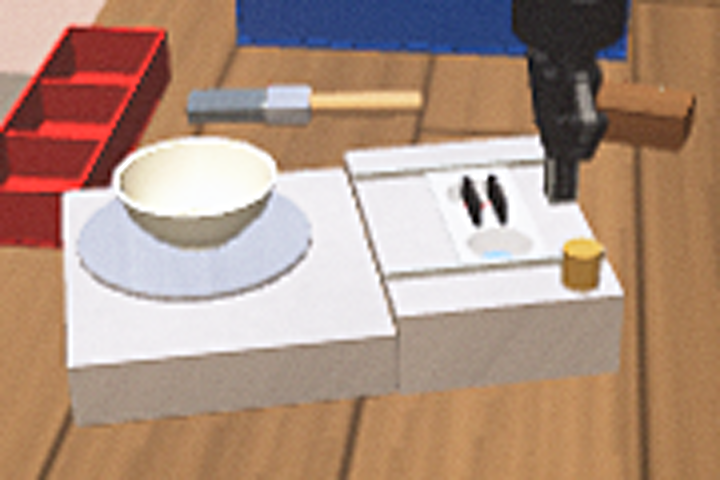

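```bash
python3 -m creep '[[-0.004,0.01,0,0,0,0,0],[-0.004,0.02,0,0,0,0,0],[-0.004,0.028,0,0,0,0,0],[-0.004,0.036,0,0,0,0,0],[-0.004,0.044,0,0,0,0,0],[-0.004,0.052,0,0,0,0,0],[-0.004,0.06,0,0,0,0,0],[-0.004,0.06,0,0,0,0,0]]'
python3 - <<'E'
from h import *
import cv2
o=bot.get_obs(); 
for n in ['side']: cv2.imwrite(f"pics/{n}3.png",cv2.resize(optics.camera(n)[140:260,220:400,::-1],None,fx=4,fy=4,interpolation=cv2.INTER_CUBIC))
p=o['ee_pos']-[.6437,-.0912,0]; a=np.radians(16.1);c,s=np.cos(a),np.sin(a)
print(o['time'],p[0]*c+p[1]*s,-p[0]*s+p[1]*c,p[2],o['tcp_rot'],o['wrist_force'])
E
```

```text
time: 3.35
ee_pos: [0.5539, -0.1172, 0.075]
tcp_rot: [180.0, -0.0, 106.3]
wrist_force: [0.2, 0.5, -0.3]
opening: 0.0
3.35 -0.09350135963121069 -5.926093377886868e-05 0.07503788495735686 [ 1.79978417e+02 -1.69308607e-02  1.06314833e+02] [ 0.19564436  0.52286257 -0.31447253]
```

View pics/side3.png

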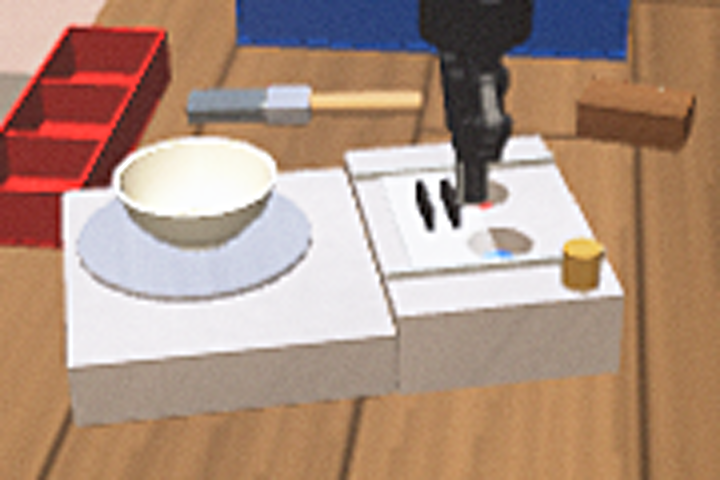

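```bash
python3 -m creep '[[0,0.006,0,0,0,0,0],[0,0.012,0,0,0,0,0],[0,0.018,0,0,0,0,0],[0,0.023,0,0,0,0,0],[0,0.026,0,0,0,0,0],[0,0.026,0,0,0,0,0]]'
cat > st.py <<'E'
from h import *
import cv2,sys
o=bot.get_obs()
p=o['ee_pos']-[.6437,-.0912,0]; a=np.radians(16.1);c,s=np.cos(a),np.sin(a)
print(round(o['time'],2),"scale xyz",np.round([p[0]*c+p[1]*s,-p[0]*s+p[1]*c,p[2]],4),o['tcp_rot'].round(2),o['wrist_force'].round(2), "Fx",round(o['wrist_force'][0]*c+o['wrist_force'][1]*s,2))
if len(sys.argv)>1: cv2.imwrite(f"pics/{sys.argv[1]}.png",cv2.resize(optics.camera('side')[140:260,220:400,::-1],None,fx=4,fy=4,interpolation=cv2.INTER_CUBIC))
E
python3 st.py s4
```

```text
time: 4.0
ee_pos: [0.5774, -0.1104, 0.0751]
tcp_rot: [-179.9, -0.0, 106.3]
wrist_force: [-4.7, -1.4, 0.6]
opening: 0.0001
4.0 scale xyz [-0.069  -0.      0.0751] [-1.7989e+02 -1.0000e-02  1.0628e+02] [-4.73 -1.4   0.59] Fx -4.93
```

View pics/s4.png

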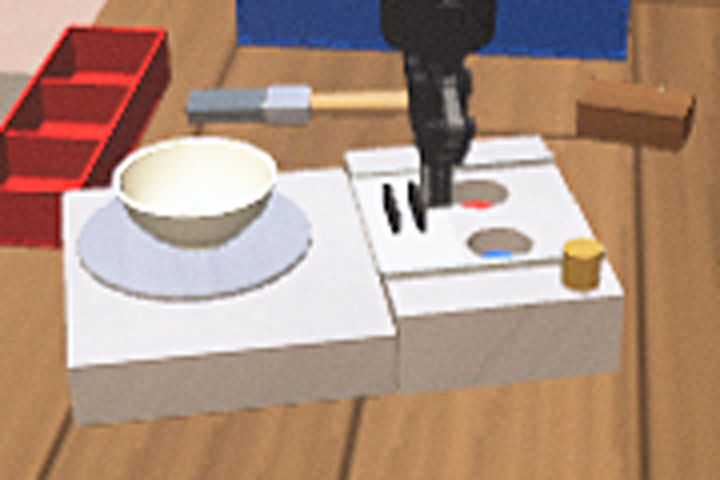

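```bash
python3 -m creep '[[0,0.002,0,0,0,0,0],[0,0.004,0,0,0,0,0],[0,0.004,0,0,0,0,0]]'; python3 st.py
```

```text
time: 4.35
ee_pos: [0.5777, -0.1103, 0.075]
tcp_rot: [-179.5, -0.0, 106.2]
wrist_force: [-24.0, -6.5, 9.4]
opening: 0.0001
4.35 scale xyz [-0.0687  0.      0.075 ] [-1.7949e+02 -2.0000e-02  1.0620e+02] [-24.03  -6.51   9.35] Fx -24.89
```

```bash
python3 -m creep '[[0,-0.008,0,0,0,0,0],[0,-0.01,-0.03,0,0,0,0],[-0.01,-0.01,-0.07,0,0,0,0],[-0.03,-0.01,-0.1,0,0,0,0],[-0.03,-0.01,-0.1,0,0,0,0],[-0.03,-0.01,-0.1,0,0,0,0]]'
python3 - <<'E'
from h import *
import cv2
o=bot.get_obs(); im=optics.camera("wrist")[:,:,::-1].copy(); P=(o['ee_pos'],o['tcp_rot']); cv2.imwrite("pics/w5.png",im)
hsv=cv2.cvtColor(im,cv2.COLOR_BGR2HSV)
a=np.radians(16.1); ex=np.array([np.cos(a),np.sin(a)]); ey=np.array([-ex[1],ex[0]]); O=np.array([.6437,-.0912])
for n,m in [('red',cv2.inRange(hsv,(0,90,120),(8,255,255))|cv2.inRange(hsv,(170,90,120),(180,255,255))),('blue',cv2.inRange(hsv,(95,90,120),(115,255,255)))]:
    for c in sorted(cv2.findContours(m,cv2.RETR_EXTERNAL,cv2.CHAIN_APPROX_NONE)[0],key=cv2.contourArea)[-3:]:
        q,r=cv2.minEnclosingCircle(c); X=ray("wrist",q,.044,P)[:2]; print(n,q,r,cv2.contourArea(c),X.round(4),((X-O)@ex).round(4),((X-O)@ey).round(4))
E
python3 st.py
```

```text
time: 4.95
ee_pos: [0.5813, -0.1411, 0.176]
tcp_rot: [179.9, 0.0, 106.3]
wrist_force: [-0.0, -0.2, -0.9]
opening: 0.0002
red (54.0, 350.5) 55.427978515625 48.0 [ 0.8017 -0.3393] 0.0829 -0.2822
red (26.627273559570312, 389.0) 28.443227767944336 703.0 [ 0.856  -0.3623] 0.1288 -0.3194
red (312.29766845703125, 152.2081756591797) 17.839191436767578 897.0 [ 0.5518 -0.1555] -0.1061 -0.0362
blue (403.7040710449219, 153.29591369628906) 17.617687225341797 862.5 [ 0.5324 -0.0858] -0.1055 0.0361
5.0 scale xyz [-0.0742 -0.0301  0.1748] [ 1.7998e+02 -1.0000e-02  1.0628e+02] [ 0.02  0.15 -0.57] Fx 0.06
```

View pics/w5.png

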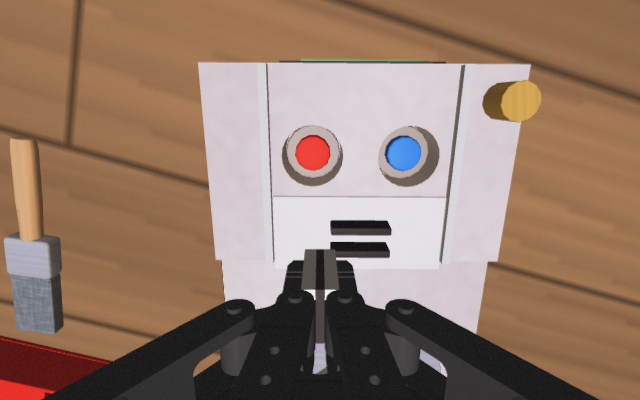

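```bash
python3 -m creep '[[-0.006,-0.031,0,0,0,0,0],[-0.006,-0.031,0.02,0,0,0,0],[-0.006,-0.031,0.05,0,0,0,0],[-0.006,-0.031,0.08,0,0,0,0],[-0.006,-0.031,0.1,0,0,0,0],[-0.006,-0.031,0.1,0,0,0,0]]'; python3 st.py s6
```

```text
time: 5.6
ee_pos: [0.5501, -0.1541, 0.0709]
tcp_rot: [-179.7, -0.2, 106.3]
wrist_force: [-0.5, -0.2, 0.9]
opening: 0.0
5.6 scale xyz [-0.1074 -0.0345  0.0709] [-179.68   -0.21  106.31] [-0.53 -0.15  0.88] Fx -0.55
```

View pics/s6.png

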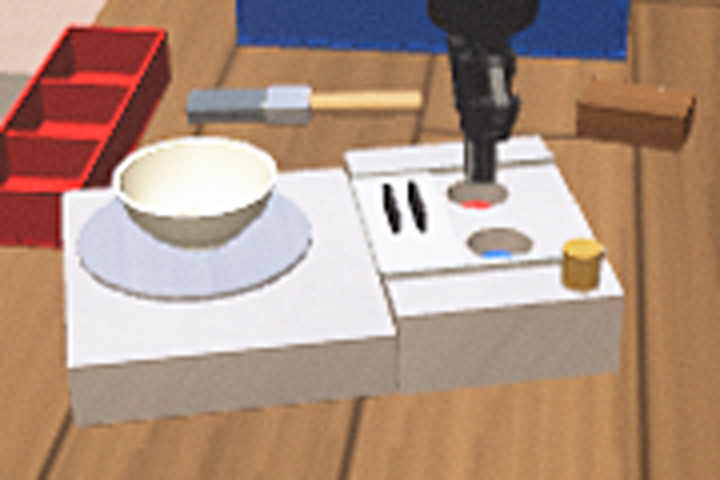

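```bash
python3 -m creep '[[0,0.001,0.01,0,0,0,0],[0,0.001,0.02,0,0,0,0],[0,0.001,0.024,0,0,0,0],[0,0.001,0.024,0,0,0,0]]'; python3 st.py
```

```text
time: 6.05
ee_pos: [0.5531, -0.1549, 0.0506]
tcp_rot: [-180.0, -0.0, 106.3]
wrist_force: [0.8, 0.0, 0.7]
opening: 0.0003
6.05 scale xyz [-0.1047 -0.036   0.0506] [-1.7995e+02 -3.0000e-02  1.0628e+02] [0.79 0.04 0.67] Fx 0.77
```

Inside the well, centred, no side force. Press now: full stroke is at z ≈ 0.038.

```bash
python3 -m creep '[[0,0,0.004,0,0,0,0],[0,0,0.008,0,0,0,0],[0,0,0.011,0,0,0,0],[0,0,0.013,0,0,0,0],[0,0,0.013,0,0,0,0]]'; python3 st.py
```

```text
time: 6.55
ee_pos: [0.554, -0.1551, 0.0417]
tcp_rot: [179.8, 0.1, 106.3]
wrist_force: [-9.5, 1.6, 23.8]
opening: 0.0002
6.55 scale xyz [-0.1039 -0.0366  0.0417] [1.7984e+02 1.0000e-01 1.0628e+02] [-9.51  1.57 23.82] Fx -8.7
```

```bash
python3 st.py s7
python3 - <<'E'
from h import *
import cv2
im=optics.camera("wrist")[:,:,::-1]; cv2.imwrite("pics/w7.png",im)
E
```

```text
6.55 scale xyz [-0.1039 -0.0366  0.0417] [1.7984e+02 1.0000e-01 1.0628e+02] [-9.51  1.57 23.82] Fx -8.7
```

View pics/s7.png

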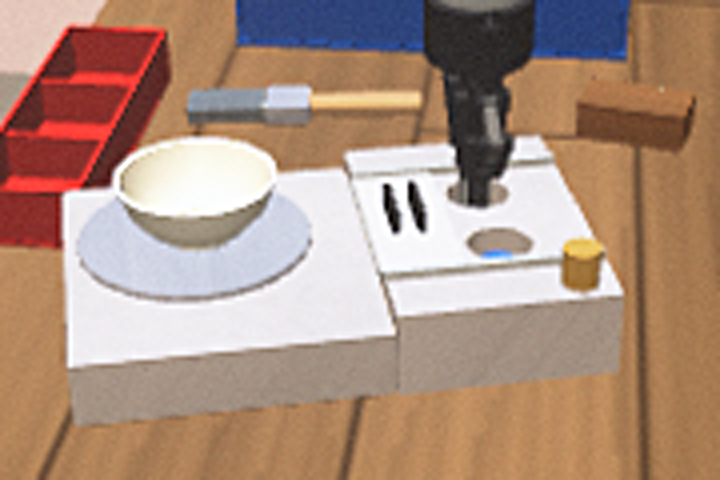

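View pics/w7.png

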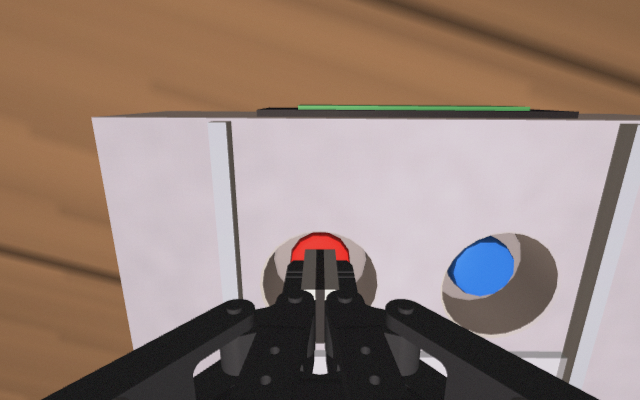

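Run:
```python
from h import *
import cv2
o=bot.get_obs(); P=(o['ee_pos'],o['tcp_rot'])
im=cv2.imread('pics/w7.png'); hsv=cv2.cvtColor(im,cv2.COLOR_BGR2HSV)
a=np.radians(16.1); ex=np.array([np.cos(a),np.sin(a)]); ey=np.array([-ex[1],ex[0]]); O=np.array([.6437,-.0912])
mr=(cv2.inRange(hsv,(0,90,60),(8,255,255))|cv2.inRange(hsv,(170,90,60),(180,255,255)))[:300,260:380]
mb=cv2.inRange(hsv,(95,90,60),(115,255,255))[:330,430:540]
for n,m,x0 in [('r',mr,260),('b',mb,430)]:
    ys,xs=np.nonzero(m); t=ys.min(); print(n,'top',t,'cols',xs.min()+x0,xs.max()+x0,'bot',ys.max())
    u=(xs.min()+xs.max())/2+x0
    for z in [.044,.041,.038]:
        f=lambda uv:[round(float((ray("wrist",uv,z,P)[:2]-O)@e),4) for e in (ex,ey)]
        r=ys.max(); w=[y for y in range(t,r+1)]
        print(z,'edge',f((u,t)),'L',f((xs.min()+x0,ys[xs.argmin()])),'R',f((xs.max()+x0,ys[xs.argmax()])))
cv2.imwrite('pics/w7c.png',cv2.resize(im[210:360,230:580],None,fx=2.2,fy=2.2,interpolation=cv2.INTER_CUBIC))
```

```text
r top 232 cols 290 349 bot 262
0.044 edge [-0.122, -0.0364] L [-0.1082, -0.0494] R [-0.1092, -0.0233]
0.041 edge [-0.1208, -0.0364] L [-0.1067, -0.0497] R [-0.1078, -0.023]
0.038 edge [-0.1196, -0.0364] L [-0.1052, -0.05] R [-0.1063, -0.0227]
b top 236 cols 448 513 bot 295
0.044 edge [-0.1204, 0.0332] L [-0.104, 0.021] R [-0.1095, 0.0491]
0.041 edge [-0.1192, 0.0347] L [-0.1024, 0.0223] R [-0.1081, 0.051]
0.038 edge [-0.1179, 0.0363] L [-0.1008, 0.0235] R [-0.1066, 0.0528]
```

View pics/w7c.png

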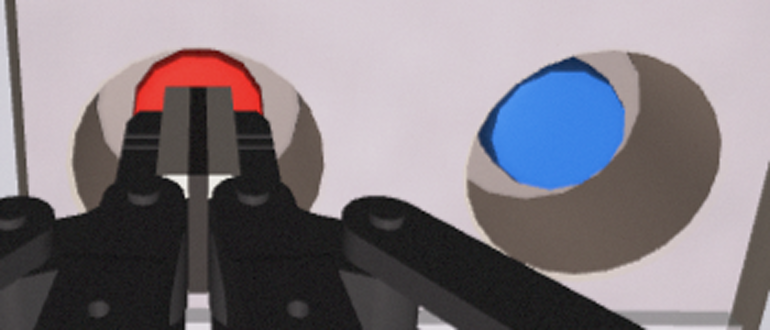

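```bash
for i in 1 2 3 4 5 6; do python3 -m creep '[[0,0,-0.002,0,0,0,0],[0,0,-0.002,0,0,0,0]]' >/dev/null; python3 st.py; done
```

```text
6.85 scale xyz [-0.1039 -0.0365  0.0419] [1.7990e+02 6.0000e-02 1.0628e+02] [-4.39  1.48 12.18] Fx -3.81
7.05 scale xyz [-0.104  -0.0364  0.0431] [1.7993e+02 4.0000e-02 1.0628e+02] [1.34 0.05 3.9 ] Fx 1.3
7.25 scale xyz [-0.1041 -0.0364  0.0447] [1.7995e+02 3.0000e-02 1.0628e+02] [ 2.05 -0.07  3.12] Fx 1.95
7.45 scale xyz [-0.1043 -0.0363  0.0464] [1.7999e+02 1.0000e-02 1.0628e+02] [ 1.02 -0.42  1.85] Fx 0.86
7.65 scale xyz [-0.1047 -0.036   0.0481] [-1.7995e+02 -3.0000e-02  1.0628e+02] [ 0.5  -0.23  1.12] Fx 0.41
7.85 scale xyz [-0.1046 -0.0361  0.0502] [-1.7997e+02 -2.0000e-02  1.0628e+02] [-0.02  0.5  -0.81] Fx 0.11
```

```bash
python3 -m creep '[[0,0,-0.03,0,0,0,0],[0,0,-0.06,0,0,0,0],[0,0,-0.08,0,0,0,0],[0.015,0.035,-0.085,0,0,0,0],[0.036,0.07,-0.085,0,0,0,0],[0.036,0.093,-0.085,0,0,0,0],[0.036,0.093,-0.085,0,0,0,0],[0.036,0.093,-0.085,0,0,0,0]]'; python3 st.py s8;  python3 - <<'E'
from h import *
import cv2
im=optics.camera("wrist")[:,:,::-1]; cv2.imwrite("pics/w8.png",im)
E
```

```text
time: 8.65
ee_pos: [0.6323, -0.0941, 0.1346]
tcp_rot: [-179.9, -0.0, 106.3]
wrist_force: [-0.7, 0.0, 0.8]
opening: 0.0
8.65 scale xyz [-0.0118  0.0004  0.1346] [-1.7992e+02 -3.0000e-02  1.0632e+02] [-0.66  0.    0.79] Fx -0.63
```

View pics/s8.png

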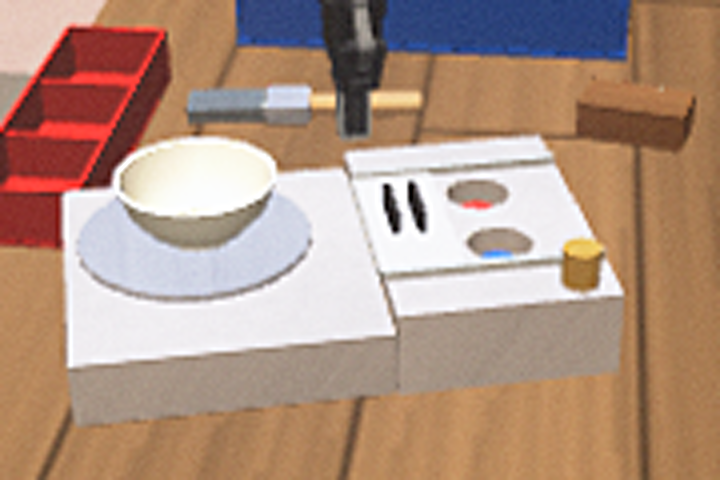

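View pics/w8.png

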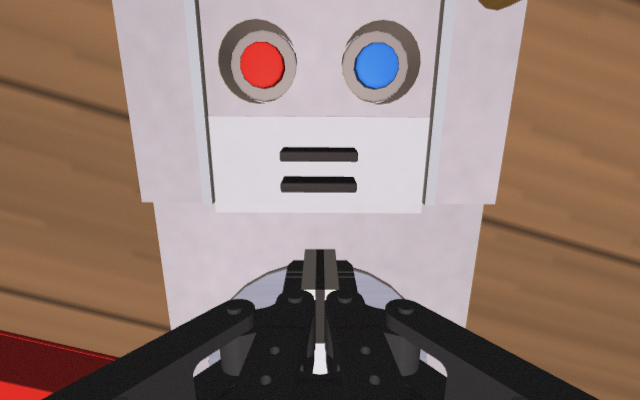

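```bash
python3 -m creep '[[0,0,0.015,0,0,0,0],[0,0,0.03,0,0,0,0],[0,0,0.04,0,0,0,0],[0,0,0.05,0,0,0,0],[0,0,0.058,0,0,0,0],[0,0,0.058,0,0,0,0]]'; python3 st.py s9
```

```text
time: 9.35
ee_pos: [0.6319, -0.0942, 0.0757]
tcp_rot: [-179.9, -0.0, 106.3]
wrist_force: [-0.4, 0.5, 1.0]
opening: -0.0002
9.35 scale xyz [-0.0122  0.0004  0.0757] [-1.7989e+02 -5.0000e-02  1.0628e+02] [-0.43  0.54  0.96] Fx -0.26
```

View pics/s9.png

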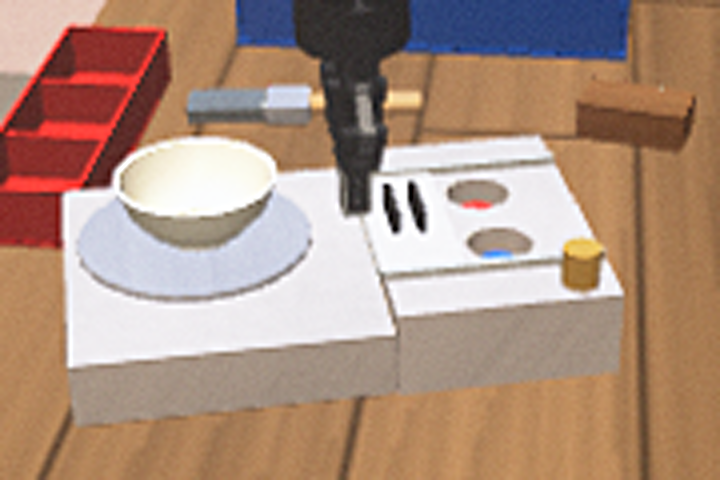

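```bash
python3 -m creep '[[0,-0.01,0,0,0,0,0],[0,-0.019,0,0,0,0,0],[0,-0.027,0,0,0,0,0],[0,-0.035,0,0,0,0,0],[0,-0.043,0,0,0,0,0],[0,-0.051,0,0,0,0,0],[0,-0.058,0,0,0,0,0],[0,-0.062,0,0,0,0,0]]'; python3 st.py
python3 -m creep '[[0,-0.003,0,0,0,0,0],[0,-0.006,0,0,0,0,0],[0,-0.008,0,0,0,0,0],[0,-0.008,0,0,0,0,0]]'; python3 st.py s10
```

```text
time: 10.2
ee_pos: [0.5725, -0.1119, 0.0776]
tcp_rot: [180.0, 0.0, 106.3]
wrist_force: [1.4, 1.9, 1.3]
opening: 0.0004
10.2 scale xyz [-0.0741 -0.0001  0.0776] [1.7998e+02 1.0000e-02 1.0628e+02] [1.42 1.92 1.29] Fx 1.89
time: 10.6
ee_pos: [0.5652, -0.1141, 0.0773]
tcp_rot: [-180.0, 0.0, 106.3]
wrist_force: [0.4, -0.4, 0.3]
opening: -0.0002
10.6 scale xyz [-0.0818 -0.0003  0.0773] [-1.7998e+02  2.0000e-02  1.0627e+02] [ 0.42 -0.35  0.27] Fx 0.3
```

View pics/s10.png

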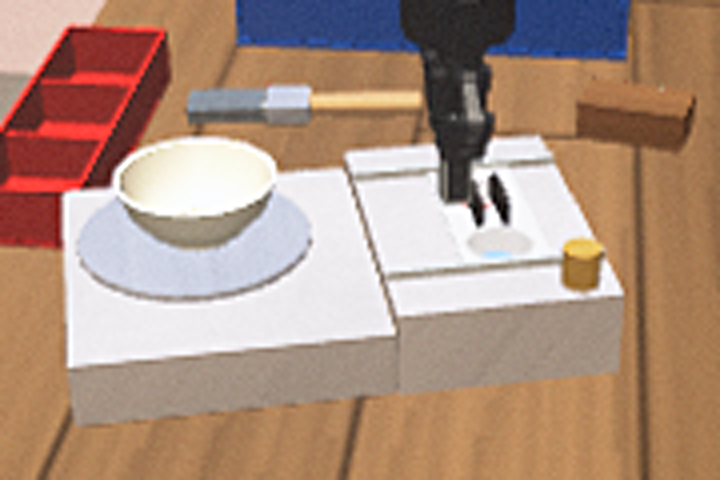

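Not yet on the stop by force; push on in small steps.

```bash
for i in 1 2 3; do python3 -m creep '[[0,-0.001,0,0,0,0,0],[0,-0.002,0,0,0,0,0]]' >/dev/null; python3 st.py; done
```

```text
10.85 scale xyz [-0.0833 -0.0002  0.0772] [1.7998e+02 1.0000e-02 1.0629e+02] [ 6.47  2.16 -0.66] Fx 6.82
11.05 scale xyz [-0.0835 -0.0002  0.0774] [1.7975e+02 1.0000e-02 1.0632e+02] [16.58  3.58 -6.65] Fx 16.92
11.25 scale xyz [-0.0837 -0.0003  0.0775] [1.7955e+02 1.0000e-02 1.0636e+02] [ 25.01   6.79 -10.83] Fx 25.92
```

```bash
python3 -m creep '[[0,0.006,0,0,0,0,0],[0,0.016,0,0,0,0,0],[0,0.018,-0.02,0,0,0,0],[0,0.018,-0.06,0,0,0,0],[0,0.018,-0.1,0,0,0,0],[0,0.018,-0.14,0,0,0,0],[0,0.018,-0.15,0,0,0,0],[0,0.018,-0.15,0,0,0,0]]'; python3 st.py s11;  python3 - <<'E'
from h import *
import cv2
o=bot.get_obs(); im=optics.camera("wrist")[:,:,::-1]; cv2.imwrite("pics/w11.png",im)
cv2.imwrite("pics/side11.png",optics.camera("side")[:,:,::-1])
E
```

```text
time: 12.05
ee_pos: [0.5777, -0.1107, 0.2289]
tcp_rot: [179.9, 0.1, 106.3]
wrist_force: [0.3, 0.3, -0.9]
opening: 0.0004
12.05 scale xyz [-0.0688 -0.0005  0.2289] [1.7988e+02 8.0000e-02 1.0628e+02] [ 0.31  0.3  -0.87] Fx 0.38
```

View pics/w11.png

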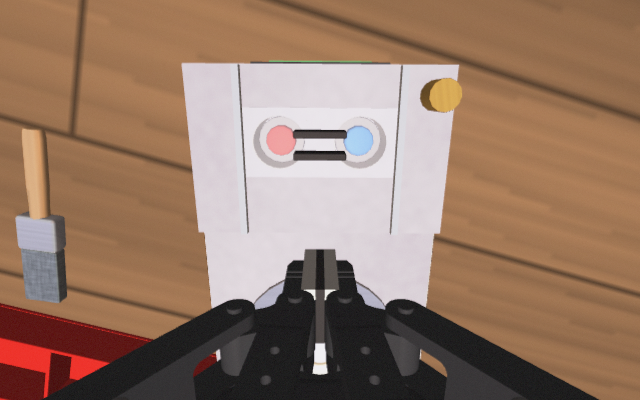

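View pics/side11.png

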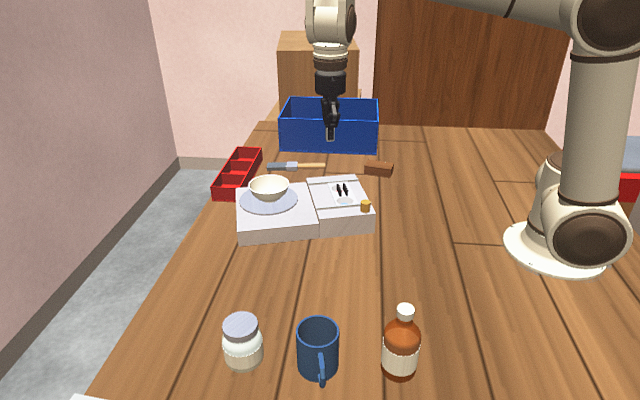

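Run:
```python
from h import *
P=None
o=bot.get_obs(); P=(o['ee_pos'],o['tcp_rot'])
a=np.radians(16.1); ex=np.array([np.cos(a),np.sin(a)]); O=np.array([.6437,-.0912])
print([round(float((ray("wrist",uv,.0665,P)[:2]-O)@ex),4) for uv in [(320,108),(270,178)]])
import cv2
A=cv2.imread('pics/side0.png').astype(int);B=cv2.imread('pics/side11.png').astype(int)
D=(np.abs(A-B).max(2)>40); D[:,560:]=0; ys,xs=np.nonzero(D); 
for n,(y0,y1,x0,x1) in dict(bowl=(170,215,236,300),weight=(195,215,355,375),jar=(310,370,220,265),mug=(315,385,290,345),bottle=(300,380,380,425),block=(158,178,360,396),brush=(158,175,264,328),shutter=(180,207,320,360)).items(): print(n,D[y0:y1,x0:x1].sum())
print(bot.job_done())
```

```text
[-0.1361, -0.076]
bowl 0
weight 0
jar 0
mug 0
bottle 0
block 0
brush 0
shutter 109
the job is handed in; nothing more can be done
None
```

I pushed the shutter open to its hard stop and pressed the red tare key fully down. Then I let the key come up, pushed the shutter closed to its stop, lifted clear and handed the job in at about 12 s of the 51 s. No verdict is reported, so these are my own checks:

- **Open:** the tool met the stop at about 25 N, and the wrist picture showed both wells clear.
- **Tare key:** I held it past 4.5 mm for roughly 0.6 s. The force on release ran from about 1.5 N at first contact to about 4–5 N 6 mm lower, with a hard stop below that (up to 24 N). This matches the key's spring and full stroke.
- **Closed:** the tool met the stop at about 26 N. The plate's measured edges are at x −136 and −76 mm on the scale, against −135 and −75 mm expected for closed. That is within 1 mm.
- **Nothing else moved:** the side camera picture showed no change at the bowl, brass weight, jar, mug, bottle, block or brush. I never touched the blue key, and the fingers only met the outer sides of the ribs.
- **Disagreement:** the key bottomed about 3.7 mm higher in tool height than the given sizes suggest. The fingertips may reach a little beyond the stated tool point, or the key may sit higher. I judged the press from the force over the stroke instead.

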